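# Draw the chip tray out with the hook

### The arm

A 6-joint arm with a two-finger parallel gripper is mounted at the origin on the work surface. World frame = base frame: x ahead of the robot, y to its left, z up, the work surface at z = 0. Lengths are in m, angles in degrees, forces in N, time in s.
With the tool pointing down it reaches from about 0.275 to 0.775 m from the base axis. Payload 14.6 kg.
Tool frame: the origin (TCP) lies between the finger pads; the fingertips stand 8 mm ahead of it and the grasp point (between the pads) lies 11 mm behind it; z points along the fingers, y is the line along which they close (so a half turn about z gives the same grasp; the last joint's range is limited). The gripper opens to 85 mm and grips with 20 to 120 N. Pads are 22 mm wide; open, the fingers measure 114 mm over their backs; the gripper's body (76 mm by 85 mm) begins 54 mm behind the grasp point. The pads swing forward as they close: fully open they stand 13 mm farther back than shut.
Start: joints at [-73.814, 15.075, -2.767, 72.158, 0, 81.102], TCP at [0.223, -0.475, 0.239] pointing down, gripper open.
Joint ranges: [-151.79, 151.79], [-50.71, 97.33], [-67.44, 78.34], [-121.81, 120.89], [-77.56, 73.72], [-180, 180]. Speed limits (degrees/s): [108.29, 108.29, 147.25, 159.86, 180, 180].

### API

Orientations are given as [roll, pitch, yaw] about the fixed x, y, z axes, in that order (R = Rz(yaw) Ry(pitch) Rx(roll)).
In Python, from workcell import ctrl, optics, workorder gives the robot as it stands.
- The arm moves only by the shell command python3 -m jog [FORCE], which reads ROWS from standard input. ROWS is a JSON list that holds a single list of rows (three levels of brackets), with 1 to 10 rows, each of 7 numbers: a rotation vector rx, ry, rz in a scale on which 1.0 is 120 degrees, then dx, dy, dz in a scale on which 1.0 is 0.75 m, then the finger opening in m; each row is the pose to reach, as a shift and turn from the pose commanded when the command began, along the tool's axes at that moment; what a row does not reach only later rows make up. A row lasts 1/8 s, in which the tool goes at most 0.0625 m and 10.7 degrees, less where a joint would pass 70% of its speed; a pose out of reach is approached as far as the arm can. The fingers move at their own pace and stop on an object; FORCE is the grip in N (left out, the last holds). Time passes only in rows, so rows that do not move let the fingers close. It prints the time, the measured TCP pose, the force, the opening and the grip force at its end. No shift or turn number may pass 1 either way. Input that does not fit is refused with a message, and nothing moves.
- ctrl.observe(): the state, without advancing time (a new reading comes with each control period).
- optics.camera(name): name is "scene" or "top" or "wrist"; returns a dict with "color" (384x512x3 uint8, red, green, blue), "range_z" (384x512 float32, m along the optical axis (not along the pixel's ray), 0 where there is no reading), "mtx" (3x3 intrinsics, pixels), "world_from_camera" (4x4, takes a point from camera to world coordinates). Camera axes: x right, y down, z forward; pixel columns grow to the right and rows downward; lengths in m; the calibration is good to about 2 mm. A picture is of the moment at which its call begins.
- workorder.hand_in(): hands the job in; it is judged then, once.
The state is a dict: "time_s": time; "joint_positions": joint angles; "qd": joint speeds; "tau": joint torques, N m; "tool_pos": TCP position; "orientation": TCP orientation; "wrist_force": force on the tool from outside, world axes, zero at the start; "moment": the same for the moment, N m; "width": finger opening in m; "finger_force": force on a finger pad.
Only numpy, scipy, OpenCV 4.12 (cv2) and the standard library are available. Lean on these libraries where they do the work, as an engineer would, in place of code of your own. Each camera call takes 0.05 s, during which the arm holds its last target. There are 200 camera calls.

### The job

Take the wooden-handled hook from its rest, lower its toe into the finger hole in the lip of the polishing machine's chip tray, the rod kept just clear above the lip, and draw the tray out until you feel it pull up against its stop; hold a steady pull of about 15 N on it there for half a second, and never let the hook bear on the machine or tray with more than 25 N. Then unhook, leave the tray out, and lay the hook back in both notches of its rest as it lay, toe down and pointing the same way. Only the hook may touch the machine and its tray, and the other things on the bench stay where they are.

Things in the scene. Friction and masses are not known exactly. Their poses are not given: they have to be found in the camera images.
- hook: hook tool, about 0.18 kg: dark wooden bar handle 130 long x 20 wide x 24 high, then a 10 mm round steel rod straight on for 60, bent square down into a round-ended 10 mm toe. Origin at the handle's centre (centre of mass about 25 ahead); x along the handle to the toe, z up. Toe axis 125 ahead of the origin, toe end 33 and rod's underside 5 below it
- hook_tip (a point): lowest point of the hook's toe (moves with the hook; same axes): 125 ahead of the handle's centre and 33 below it
- rest: fixed wooden rest: base 130 x 60 x 8 high, two uprights (12 thick, at x = -50 and +50; 88 free between them for fingers), each with a notch: floor 36 above the bench, 25 wide there, 44 at the mouth 60 up. Origin under the base's centre; x along it, z up. The hook lies in both notches, its origin 48 above the rest's, x axes alike, toe hanging free past the rest's end, 15 above the bench
- machine: fixed polishing machine, green base 240 deep (x) x 220 wide x 72 high. Origin on the bench under the middle of the base's front, which faces its own -x, to the robot. The tray slides out along -x (friction 4 N, drag 15 N per m/s), stays where left; fully in, its hole is 24 ahead of the base. Starts 0 to 53 out; its rigid stop is 30 to 55 beyond that (55 to 83 out), never the same: feel for it
- tray_hole (a point): centre of the finger hole in the aluminium chip tray's lip, at the lip's upper face, 52 above the bench; axes as the machine's. Round hole, 16 dia, straight through the lip, which is 5 thick, 60 wide and reaches 40 out from the top of the tray's 48 high front (hole centre 20 from the lip's front edge; free below down to the bench). Moves with the tray
- jar: screw-top jar of wax, 56 dia x 70 high, upright beside the tray; origin under its centre; z up (leave alone)
- sanding_block: cork sanding block, 70 x 45 x 32 high, on the bench near the robot; origin under its centre (leave alone)
- spanner: steel spanner lying on the bench at the left (leave alone)
- blank: round light wooden blank standing upright at the left, 48 dia x 110 high; origin under its centre (leave alone)
- bowl: turned wooden bowl, 120 across x 50 high, behind the hook; origin under its centre (leave alone)
- screwdriver: wooden-handled screwdriver, lying on the bench at the far right (leave alone)
- oil: amber bottle, 60 dia x 160 high, at the back right; origin under its centre (leave alone)
There are look-alikes about, which are no part of the job. Several things have the shape of the hook; the one meant has the colours described above.

How it is judged:
By the outcome, as a careful person would: the job done as asked, in the order asked, and still so for the second after the job is handed in, with the robot touching nothing.
It also fails if it takes over 64 s, if anything falls off the work surface, if the arm or the gripper's body presses on something with over 40 N, if the wrist force passes 120 N, or if a joint passes its speed limit or range.

## Working session

There is one attempt and no reset: what is moved stays moved. The work goes in short steps, Python scripts to look and compute and a shell command to move; the robot and the scene stay as the last step left them, time stands still between calls to the robot, and variables do not carry over. Pictures are saved under pics/ and viewed, at most 13 in all, crops included, and the job is handed in when it is done.

```bash
ls; mkdir -p pics; cat > h.py <<'E'
import numpy as np, cv2
from workcell import ctrl, optics, workorder
def snap(n):
    c=optics.camera(n); np.savez('last_%s.npz'%n,**c); return c
def load(n): return dict(np.load('last_%s.npz'%n))
def ray(c,u,v):
    K,T=c['mtx'],c['world_from_camera']
    d=T[:3,:3]@np.linalg.solve(K,np.array([u,v,1.0])); return T[:3,3],d
def onplane(c,u,v,z):
    o,d=ray(c,u,v); return o+d*(z-o[2])/d[2]
def pt(c,u,v):
    o,d=ray(c,u,v); return o+d*c['range_z'][int(v),int(u)]
def cloud(c):
    H,W=c['range_z'].shape; u,v=np.meshgrid(np.arange(W),np.arange(H))
    p=np.stack([u,v,np.ones_like(u)],-1)@np.linalg.inv(c['mtx']).T*c['range_z'][...,None]
    return p@c['world_from_camera'][:3,:3].T+c['world_from_camera'][:3,3]
E
python3 - <<'E'
from h import *
a=snap('scene');b=snap('top')
for n,c in (('scene',a),('top',b)):
    cv2.imwrite('pics/%s0.png'%n,cv2.resize(c['color'][...,::-1],(800,600)))
    print(c['world_from_camera'].round(3),c['mtx'].round(1))
print(ctrl.observe())
E
```

```text
pics
[[-0.598  0.464 -0.653  1.565]
 [ 0.801  0.337 -0.494  0.815]
 [-0.01  -0.819 -0.573  1.048]
 [ 0.     0.     0.     1.   ]] [[493.1   0.  259.4]
 [  0.  493.1 194.4]
 [  0.    0.    1. ]]
[[-0.017 -0.996  0.089  0.349]
 [-1.     0.015 -0.021  0.003]
 [ 0.02  -0.089 -0.996  1.802]
 [ 0.     0.     0.     1.   ]] [[488.7   0.  257.7]
 [  0.  488.7 191.6]
 [  0.    0.    1. ]]
{'time_s': 0.1, 'joint_positions': array([-7.38130835e+01,  1.50960306e+01, -2.80095534e+00,  7.21580666e+01,
       -1.90690252e-03,  8.10999632e+01]), 'qd': array([-0.14183859, -0.035529  ,  0.07838567,  0.07971941, -0.04117338,
       -0.03076208]), 'tau': array([ 2.44732626e-03, -6.38580537e+01,  3.85065007e+01,  1.00485337e-02,
       -1.49238244e-04,  4.98576327e-07]), 'tool_pos': array([ 0.22249726, -0.47524932,  0.23886844]), 'orientation': array([-1.79945315e+02, -6.63328521e-03,  2.50869511e+01]), 'wrist_force': array([ 0.63851181, -0.0377301 , -0.58710789]), 'moment': array([ 0.02669284, -0.00765603, -0.01893958]), 'finger_force': 0.0, 'width': 0.08576700448942234}
```

View pics/scene0.png

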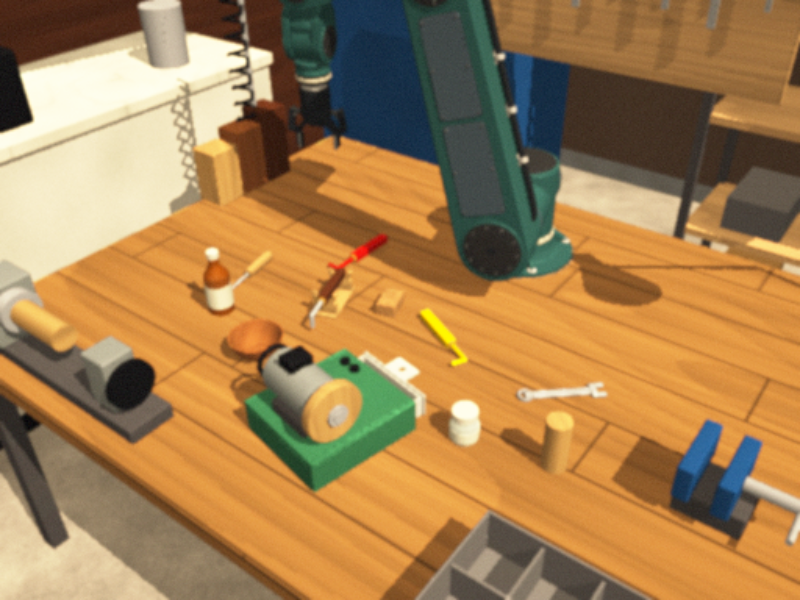

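View pics/top0.png

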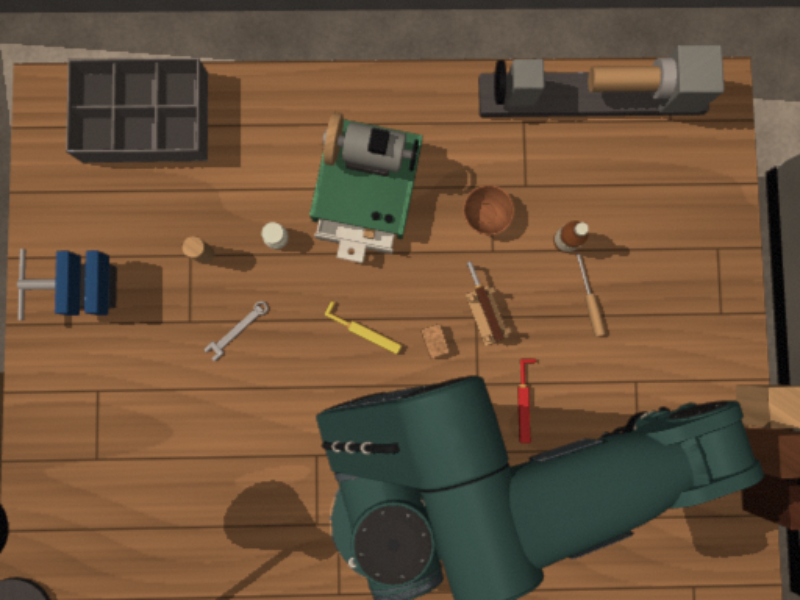

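The scene picture shows the robot, the green machine at (330,410) with the tray lip at (400,370), the bowl at (255,335) and the oil at (215,285). The top picture shows the tray lip at (350,250) with its hole at (351,252).

Possible hooks in the top view:
- Dark wooden handle in the wooden rest, steel rod: (485,310), toe at (470,264). This is the one I choose.
- Yellow hook on the bench: (365,330).
- Red hook on the bench: (525,400).
- The screwdriver at (592,300) also looks a little like it.

Next I'll measure coarsely and crop closely.

```bash
python3 - <<'E'
from h import *
a=load('scene');b=load('top')
cv2.imwrite('pics/crop0.png',cv2.resize(np.hstack([b['color'][150:240,270:360],a['color'][160:250,170:260]])[...,::-1],(800,400),interpolation=cv2.INTER_CUBIC))
for n,(u,v) in dict(handle=(485,302),toe=(472,266),hole=(351,252),lipfront=(348,261),lipcorner=(340,259),mach=(365,190),jar=(274,232),block=(437,342),bowl=(490,210),oil=(580,230)).items():
    u*=.64;v*=.64; print(n,pt(b,u,v).round(3))
w=snap('wrist'); print(w['world_from_camera'].round(3)); print(w['mtx'].round(1)); print(ctrl.observe()['tool_pos'])
E
```

```text
handle [ 0.496 -0.224  0.054]
toe [ 0.581 -0.196  0.05 ]
hole [ 0.626  0.086 -0.004]
lipfront [0.603 0.093 0.003]
lipcorner [ 0.609  0.112 -0.001]
mach [0.757 0.049 0.074]
jar [0.663 0.258 0.072]
block [ 0.407 -0.113  0.032]
bowl [ 0.722 -0.248  0.003]
oil [ 0.642 -0.421  0.164]
[[ 0.423 -0.873 -0.243  0.283]
 [-0.906 -0.407 -0.113 -0.447]
 [-0.     0.268 -0.963  0.374]
 [ 0.     0.     0.     1.   ]]
[[338.5   0.  254.3]
 [  0.  338.5 196.8]
 [  0.    0.    1. ]]
[ 0.22250987 -0.47530272  0.23894221]
```

View pics/crop0.png

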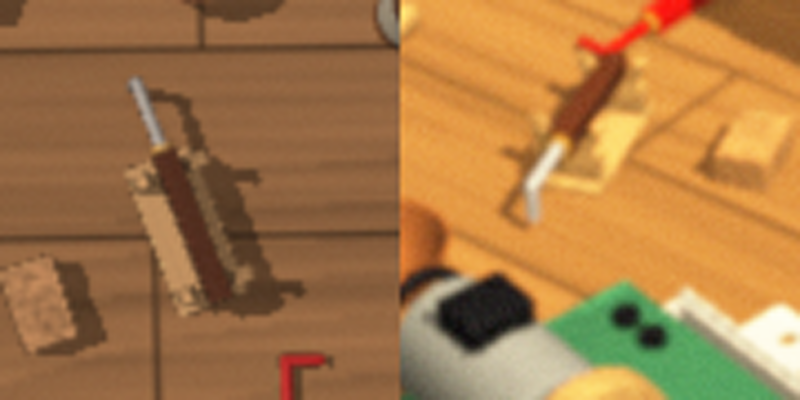

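The crops confirm it: dark brown handle, brass collar and steel rod, lying in the rest, toe at (135,85) in the left half. I'll move the wrist camera above it.

The manual's scale: shifts go in shares of 0.75 m and turns go in shares of 120 degrees. Converting my numbers, 0.328 m / 0.75 = 0.4373, -0.117 m / 0.75 = -0.156, 7 degrees / 120 = 0.0583.

```bash
echo '[[[0, 0, 0.0583, 0.4373, -0.156, 0, 0.085], [0, 0, 0.0583, 0.4373, -0.156, 0, 0.085], [0, 0, 0.0583, 0.4373, -0.156, 0, 0.085], [0, 0, 0.0583, 0.4373, -0.156, 0, 0.085], [0, 0, 0.0583, 0.4373, -0.156, 0, 0.085], [0, 0, 0.0583, 0.4373, -0.156, 0, 0.085], [0, 0, 0.0583, 0.4373, -0.156, 0, 0.085], [0, 0, 0.0583, 0.4373, -0.156, 0, 0.085]]]' | python3 -m jog
python3 - <<'E'
from h import *
w=snap('wrist'); cv2.imwrite('pics/w1.png',w['color'][...,::-1]); print(ctrl.observe())
E
```

```text
time_s: 1.15
tool_pos: [0.4697, -0.2307, 0.2391]
orientation: [-180.0, 0.0, 18.1]
wrist_force: [-0.8, -0.6, 0.6]
width: 0.0848
finger_force: 0.0
{'time_s': 1.2, 'joint_positions': array([-3.51220088e+01,  1.49160911e+01, -3.00746744e+00,  7.20951253e+01,
       -9.77533780e-03,  1.26834135e+02]), 'qd': array([-0.63052684, -0.20862465,  0.03930437,  0.00548352,  0.02054846,
        0.2027825 ]), 'tau': array([ 1.51182868e+00, -6.31818509e+01,  3.85084641e+01,  2.04343116e-03,
        3.11055116e-02,  4.78960108e-03]), 'tool_pos': array([ 0.46948037, -0.23100856,  0.23917074]), 'orientation': array([-1.79990906e+02,  1.90249140e-02,  1.80438590e+01]), 'wrist_force': array([-0.33909814, -0.07815839, -0.85585374]), 'moment': array([ 0.00319647, -0.05517508,  0.04117491]), 'finger_force': 0.0, 'width': 0.08508839478931143}
```

View pics/w1.png

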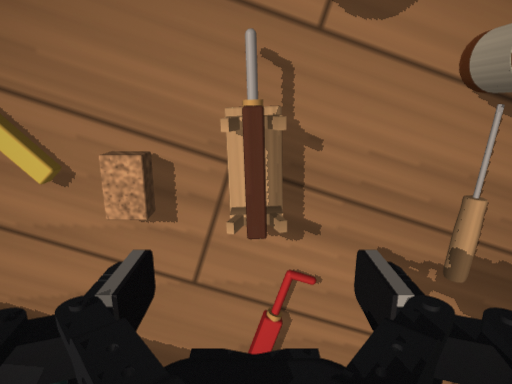

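The wrist view shows the dark handle from (254,103) to (257,237), the rod to the toe at (250,33), the notched rest around it, the red decoy at (275,310) and the block at (127,185). The reach to the machine at yaw −15 would exceed the range of joint 6, so I'll grip with the tool turned half round. First I measure from this view, then turn and measure again from there.

Converted, -90 degrees / 120 = -0.75.

```bash
cat > m.py <<'E'
from h import *
def hookmeas(c,lo=.046):
    P=cloud(c); hsv=cv2.cvtColor(c['color'],cv2.COLOR_RGB2HSV).astype(int); r=c['color'].astype(int)
    near=(abs(P[...,0]-.52)<.14)&(abs(P[...,1]+.22)<.09)&(P[...,2]>lo)&(P[...,2]<.08)
    dark=near&(r[...,0]<110)&(r[...,0]>r[...,2]+20)&(P[...,2]>.053)
    n,l,s,_=cv2.connectedComponentsWithStats(dark.astype(np.uint8)); k=1+np.argmax(s[1:,4]); dark=l==k
    grey=near&(hsv[...,1]<50)&(P[...,2]>.042)
    n,l,s,_=cv2.connectedComponentsWithStats(grey.astype(np.uint8)); k=1+np.argmax(s[1:,4]); grey=l==k
    for nm,m in(('handle',dark),('rod',grey)):
        v,u=np.nonzero(m); (cx,cy),wh,a=cv2.minAreaRect(np.c_[u,v].astype(np.float32))
        box=cv2.boxPoints(((cx,cy),wh,a)); z=np.median(P[m][:,2]); print(nm,m.sum(),'px',(round(cx),round(cy)),'zmed',z.round(4),'z95',np.percentile(P[m][:,2],95).round(4))
        zz={'handle':.060,'rod':.053}[nm]
        q=np.array([onplane(c,*b,zz) for b in box]); L=np.linalg.norm(q-np.roll(q,-1,0),axis=1)
        i=np.argmax(L); d=q[(i+1)%4]-q[i]; y=np.degrees(np.arctan2(d[1],d[0])); y=(y+90)%180-90
        print('  center',q.mean(0).round(4),'sides',L[:2].round(4),'yaw',y.round(2))
E
python3 - <<'E'
from m import *
hookmeas(load('wrist')); hookmeas(load('top'),.03)
E
echo '[[[0, 0, -0.0833, 0, 0, 0, 0.085], [0, 0, -0.1667, 0, 0, 0, 0.085], [0, 0, -0.25, 0, 0, 0, 0.085], [0, 0, -0.3333, 0, 0, 0, 0.085], [0, 0, -0.4167, 0, 0, 0, 0.085], [0, 0, -0.5, 0, 0, 0, 0.085], [0, 0, -0.5833, 0, 0, 0, 0.085], [0, 0, -0.6667, 0, 0, 0, 0.085], [0, 0, -0.75, 0, 0, 0, 0.085]]]' | python3 -m jog
echo '[[[0, 0, -0.0833, 0, 0, 0, 0.085], [0, 0, -0.1667, 0, 0, 0, 0.085], [0, 0, -0.25, 0, 0, 0, 0.085], [0, 0, -0.3333, 0, 0, 0, 0.085], [0, 0, -0.4167, 0, 0, 0, 0.085], [0, 0, -0.5, 0, 0, 0, 0.085], [0, 0, -0.5833, 0, 0, 0, 0.085], [0, 0, -0.6667, 0, 0, 0, 0.085], [0, 0, -0.75, 0, 0, 0, 0.085], [0, 0, -0.75, 0, 0, 0, 0.085]]]' | python3 -m jog
python3 - <<'E'
from m import *
hookmeas(snap('wrist')); o=ctrl.observe(); print(o['joint_positions'].round(1),o['tool_pos'],o['orientation'])
cv2.imwrite('pics/w2.png',load('wrist')['color'][...,::-1])
E
```

```text
handle 2778 px (255, 169) zmed 0.0601 z95 0.0614
  center [ 0.4722 -0.2311  0.06  ] sides [0.0195 0.1324] yaw 19.87
rod 662 px (251, 64) zmed 0.0525 z95 0.0541
  center [ 0.5631 -0.1975  0.053 ] sides [0.0085 0.0575] yaw 19.57
handle 196 px (313, 200) zmed 0.06 z95 0.0661
  center [ 0.4707 -0.2308  0.06  ] sides [0.0208 0.1276] yaw 20.32
rod 32 px (302, 174) zmed 0.0523 z95 0.0576
  center [ 0.5654 -0.1965  0.053 ] sides [0.0081 0.0518] yaw 20.34
time_s: 2.33
tool_pos: [0.4692, -0.2315, 0.2393]
orientation: [-180.0, 0.0, 108.3]
wrist_force: [0.9, 0.1, -0.0]
width: 0.085
finger_force: 0.0
time_s: 3.58
tool_pos: [0.4694, -0.2313, 0.2393]
orientation: [180.0, -0.0, -162.1]
wrist_force: [-0.4, -0.3, -0.2]
width: 0.0852
finger_force: 0.0
handle 2732 px (254, 174) zmed 0.0601 z95 0.0614
  center [ 0.4688 -0.2319  0.06  ] sides [0.0192 0.1293] yaw 19.12
rod 393 px (258, 270) zmed 0.0526 z95 0.0538
  center [ 0.5634 -0.1973  0.053 ] sides [0.0089 0.0543] yaw 19.84
[-35.1  14.9  -3.   72.1  -0.  -52.9] [ 0.46949547 -0.23119051  0.23933617] [-1.79995252e+02 -1.36998588e-03 -1.62217518e+02]
```

View pics/w2.png

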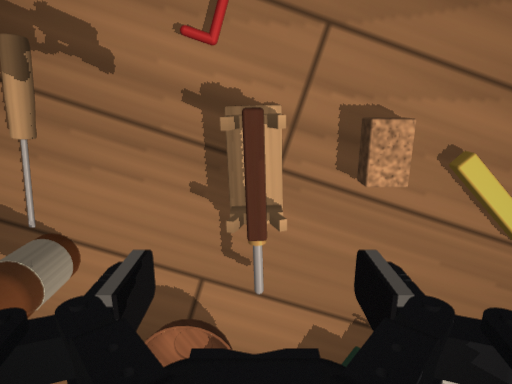

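Two wrist views and the top view agree. The hook's origin is at (0.471,−0.231), its handle top at 0.060 (so the origin is 48 mm up, as the text says), and its yaw is about 19.8°. I'll go down at 8 mm ahead of its origin.

Converted, 0.2 m / 0.75 = 0.2667, 0.18 m / 0.75 = 0.24, -1.9 degrees / 120 = -0.0158.

```bash
echo '[[[0, 0, -0.0158, -0.012, 0, 0.0667, 0.085], [0, 0, -0.0158, -0.012, 0, 0.1333, 0.085], [0, 0, -0.0158, -0.012, 0, 0.2, 0.085], [0, 0, -0.0158, -0.012, 0, 0.24, 0.085], [0, 0, -0.0158, -0.012, 0, 0.2667, 0.085], [0, 0, -0.0158, -0.012, 0, 0.2667, 0.085]]]' | python3 -m jog; echo '[[[0, 0, 0, 0, 0, 0, 0.015], [0, 0, 0, 0, 0, 0, 0.015], [0, 0, 0, 0, 0, 0, 0.015], [0, 0, 0, 0, 0, 0, 0.015], [0, 0, 0, 0, 0, 0, 0.015], [0, 0, 0, 0, 0, 0, 0.015]]]' | python3 -m jog 90
```

```text
time_s: 4.38
tool_pos: [0.4776, -0.2275, 0.0383]
orientation: [179.9, -0.1, -160.2]
wrist_force: [0.2, 0.3, -0.3]
width: 0.085
finger_force: 0.0
time_s: 5.12
tool_pos: [0.4788, -0.2278, 0.04]
orientation: [-180.0, 0.0, -160.0]
wrist_force: [-1.9, 0.5, 8.8]
width: 0.0184
finger_force: 88.3
```

Converted, -0.16 m / 0.75 = -0.2133, -0.11 m / 0.75 = -0.1467.

```bash
echo '[[[0, 0, 0, 0, 0, -0.0267, 0.015], [0, 0, 0, 0, 0, -0.08, 0.015], [0, 0, 0, 0, 0, -0.1467, 0.015], [0, 0, 0, 0, 0, -0.2133, 0.015], [0, 0, 0, 0, 0, -0.2133, 0.015]]]' | python3 -m jog; python3 - <<'E'
from h import *
o=ctrl.observe(); print(o['tool_pos'],o['orientation'],o['wrist_force'])
a=snap('scene');b=snap('top');w=snap('wrist')
cv2.imwrite('pics/mix.png',np.vstack([np.hstack([cv2.resize(b['color'][120:180,190:270],(400,300),interpolation=cv2.INTER_CUBIC),cv2.resize(a['color'][200:290,200:320],(400,300),interpolation=cv2.INTER_CUBIC)]),np.hstack([cv2.resize(w['color'],(400,300)),cv2.resize(a['color'][100:250,150:350],(400,300))])])[...,::-1])
# lip: bright, low-saturation px in top cloud
P=cloud(b);hsv=cv2.cvtColor(b['color'],cv2.COLOR_RGB2HSV)
m=(abs(P[...,0]-.64)<.08)&(abs(P[...,1]-.07)<.12)&(P[...,2]>.045)&(P[...,2]<.058)
print(m.sum())
for z in(.072,):
  g=(hsv[...,0]>45)&(hsv[...,0]<90)&(hsv[...,1]>100)&(abs(P[...,2]-.072)<.006)&(P[...,0]>.6)
  v,u=np.nonzero(g); r=cv2.minAreaRect(np.c_[u,v].astype(np.float32)); print([onplane(b,*k,.072).round(4) for k in cv2.boxPoints(r)])
E
```

```text
time_s: 5.75
tool_pos: [0.4799, -0.2285, 0.2025]
orientation: [-179.7, 0.2, -160.0]
wrist_force: [-0.4, -0.7, -2.7]
width: 0.0186
finger_force: 88.3
[ 0.4798648  -0.22846542  0.20254272] [-179.73164128    0.19242283 -160.01531861] [-0.38155571 -0.73904308 -2.69964053]
298
[array([0.823 , 0.1005, 0.072 ]), array([ 0.8618, -0.0553,  0.072 ]), array([ 0.7915, -0.0717,  0.072 ]), array([0.753 , 0.0838, 0.072 ])]
```

View pics/mix.png

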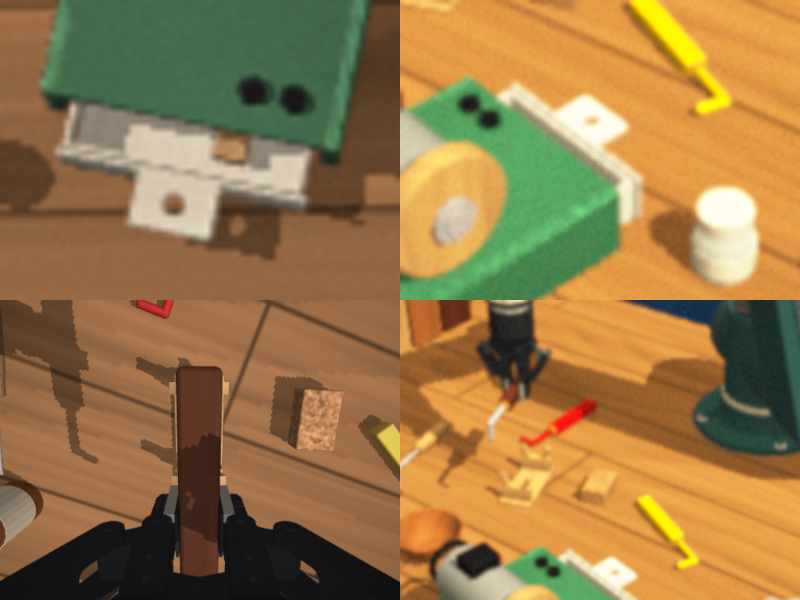

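The picture shows the hook held in the fingers, the rest empty and the yellow decoy undisturbed. The hole is at (174,205) in the top crop, which is (224.8,161) in the camera image. In the scene crop it is at (592,120), which is (257.6,236). Next I triangulate the hole and check machine heights.

```bash
cat >> h.py <<'E'
def tri(rays):
    A=np.zeros((3,3));b=np.zeros(3)
    for o,d in rays:
        d=d/np.linalg.norm(d);M=np.eye(3)-np.outer(d,d);A+=M;b+=M@o
    p=np.linalg.solve(A,b); return p,[np.linalg.norm(np.cross(p-o,d/np.linalg.norm(d))) for o,d in rays]
E
python3 - <<'E'
from h import *
a=load('scene');b=load('top')
def dark(c,u,v,r=3):
    g=cv2.cvtColor(c['color'],cv2.COLOR_RGB2GRAY).astype(float); u0,v0=int(round(u))-r,int(round(v))-r
    p=g[v0:v0+2*r+1,u0:u0+2*r+1]; w=np.clip(np.percentile(p,70)-15-p,0,None); yy,xx=np.mgrid[:2*r+1,:2*r+1]
    return u0+(w*xx).sum()/w.sum(), v0+(w*yy).sum()/w.sum()
pb=dark(b,224.3,160.5); pa=dark(a,257.2,235.6); print(pb,pa)
print(tri([ray(b,*pb),ray(a,*pa)])); print(onplane(b,*pb,.052),onplane(a,*pa,.052))
P=cloud(b); 
for n,m in(('machine',(P[...,0]>.6)&(P[...,0]<.9)&(P[...,1]>-.12)&(P[...,1]<.15)),('near toe',(P[...,0]>.58)&(P[...,0]<.8)&(P[...,1]>-.12)&(P[...,1]<0))):print(n,P[m][:,2].max())
# green front edge
hsv=cv2.cvtColor(b['color'],cv2.COLOR_RGB2HSV)
g=((hsv[...,0]>45)&(hsv[...,0]<90)&(hsv[...,1]>80)&(P[...,0]>.6)&(P[...,0]<.95)&(P[...,2]>.06)&(P[...,2]<.085)&(abs(P[...,1])<.2))
v,u=np.nonzero(g); q=np.array([onplane(b,x,y,.072) for x,y in zip(u,v)])
# front edge: for each column min x
from collections import defaultdict
cols=sorted(set(u)); e=np.array([onplane(b,c,v[u==c].max()+.5,.072)[:2] for c in cols if (u==c).sum()>5])[3:-3]
k=np.polyfit(e[:,1],e[:,0],1); print('front x=%.4f%+.4f*y'%(k[1],k[0]),'yaw',np.degrees(np.arctan(-k[0])), 'y range',e[:,1].min(),e[:,1].max(), 'res',np.abs(np.polyval(k,e[:,1])-e[:,0]).max())
E
```

```text
(np.float64(224.26618956187815), np.float64(160.5885843951824)) (np.float64(257.0405405405405), np.float64(235.77027027027026))
(array([0.61866816, 0.08586058, 0.05303043]), [np.float64(0.0014635895552087158), np.float64(0.001463589555208829)])
[0.61968023 0.08471695 0.052     ] [0.61691627 0.08635576 0.052     ]
machine 0.2050040995851592
near toe 0.16925847474612565
front x=0.6849-0.0316*y yaw 1.808212964570804 y range -0.06510250623893743 0.15903089017567384 res 0.1138967239696752
```

Converted, -0.2 m / 0.75 = -0.2667, 0.14 m / 0.75 = 0.1867, 34 degrees / 120 = 0.2833.

```bash
echo '[[[0, 0, 0, 0, 0, -0.08, 0.015], [0, 0, 0.075, -0.0667, 0.0467, -0.08, 0.015], [0, 0, 0.15, -0.1333, 0.0933, -0.08, 0.015], [0, 0, 0.2167, -0.2, 0.14, -0.08, 0.015], [0, 0, 0.2833, -0.2667, 0.1867, -0.08, 0.015], [0, 0, 0.2833, -0.2667, 0.1867, -0.08, 0.015], [0, 0, 0.2833, -0.2667, 0.1867, -0.08, 0.015]]]' | python3 -m jog; python3 - <<'E'
from h import *
o=ctrl.observe(); print(o['tool_pos'],o['orientation'],o['joint_positions'])
w=snap('wrist'); cv2.imwrite('pics/w3.png',w['color'][...,::-1])
T=np.linalg.inv(w['world_from_camera']); p=T@[.6187,.0858,.052,1]; p=w['mtx']@p[:3]; print('hole expected',p[:2]/p[2])
E
```

```text
time_s: 6.78
tool_pos: [0.6182, -0.0278, 0.2578]
orientation: [-180.0, -0.1, 166.1]
wrist_force: [0.6, -0.4, -1.9]
width: 0.0186
finger_force: 88.6
[ 0.61823301 -0.02778827  0.25784852] [-1.79976066e+02 -1.37955269e-01  1.66070949e+02] [-1.01064466e+01  2.45522292e+01  1.46125860e+01  8.01996007e+01
 -1.46831380e-02  3.82259299e+00]
hole expected [365.43735778 146.35933441]
```

View pics/w3.png

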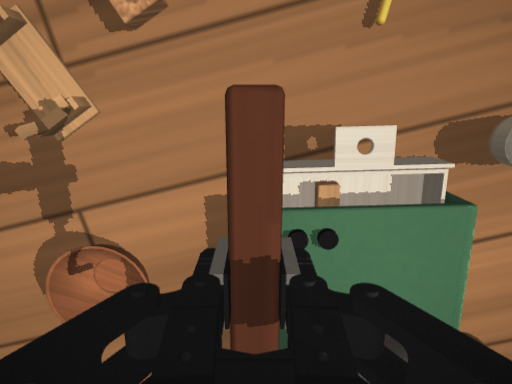

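The hole appears at (365,146), within a pixel of its triangulated projection. The lip spans (335..396, 127..165), and the rest sits empty at top left. Now I refine the hole, the yaw and how far out the tray stands.

```bash
python3 - <<'E'
from h import *
w=load('wrist'); P=cloud(w); hsv=cv2.cvtColor(w['color'],cv2.COLOR_RGB2HSV); g=w['color'].min(2)
m=((g>150)&(abs(P[...,2]-.052)<.008)&(P[...,1]>-.05)).astype(np.uint8)
sub=m.copy(); sub[:, :325]=0; sub[:,405:]=0; sub[158:]=0
cs,h=cv2.findContours(sub,cv2.RETR_CCOMP,cv2.CHAIN_APPROX_NONE)
i=max(range(len(cs)),key=lambda k:cv2.contourArea(cs[k]) if h[0][k][3]<0 else 0)
print('lip z',np.median(P[sub>0][:,2]))
j=[k for k in range(len(cs)) if h[0][k][3]==i]
for k in j: 
    (u,v),r=cv2.minEnclosingCircle(cs[k])
    if r>3: 
        M=cv2.moments(cs[k]); c=(M['m10']/M['m00'],M['m01']/M['m00']); print('hole px',c,r,'dia m',2*(r-.5)/338.5*w['range_z'][140,350], onplane(w,*c,.052))
c=cs[i][:,0,:]; c=c.astype(float)
def fit(us,vs,z):
    q=np.array([onplane(w,u,v,z)[:2] for u,v in zip(us,vs)]); return q
front=np.array([(u,c[c[:,0]==u][:,1].min()-.5) for u in range(345,388)]); q=fit(*front.T,.052); k=np.polyfit(q[:,1],q[:,0],1); print('lip front yaw',np.degrees(np.arctan(-k[0])),q.mean(0))
for nm,side in(('L',c[(c[:,0]<345)&(c[:,1]>132)&(c[:,1]<155)]),('R',c[(c[:,0]>387)&(c[:,1]>132)&(c[:,1]<155)])):
    q=fit(*side.T,.052); k=np.polyfit(q[:,0],q[:,1],1); print('side',nm,'yaw',np.degrees(np.arctan(k[0])),q.mean(0))
# green front edge
gr=((hsv[...,0]>40)&(hsv[...,0]<95)&(hsv[...,1]>80)&(abs(P[...,2]-.072)<.004)); 
e=[]
for u in range(290,440):
    v=np.nonzero(gr[:,u])[0]
    if len(v)>20: e.append((u,v.min()-.5))
q=fit(*np.array(e).T,.072); k=np.polyfit(q[:,1],q[:,0],1); r=q[:,0]-np.polyval(k,q[:,1]); q=q[abs(r)<.003]; k=np.polyfit(q[:,1],q[:,0],1)
y=np.arctan(-k[0]); print('base front yaw',np.degrees(y),len(q)); x=np.array([np.cos(y),np.sin(y)])
print('hole ahead of front', (q.mean(0)-onplane(w,365.3,146,.052)[:2])@x)
E
```

```text
lip z 0.05222984297437419
hole px (365.1122047244094, 145.69422572178476) 9.670941352844238 dia m 0.018332219 [0.61796237 0.0855881  0.052     ]
lip front yaw -11.969957335125173 [0.59884825 0.0894998 ]
side L yaw -12.162002003790251 [0.60875112 0.0575223 ]
side R yaw -11.031110248679672 [0.62289691 0.11432631]
base front yaw -12.377689631378962 150
hole ahead of front 0.056925174458859286
```

The wrist view gives the hole at (0.618,0.0857) with the lip at z = 0.0522. The machine's yaw is about −12.1° and the tray stands about 33 mm out, so its stop is 30–50 mm further on. Moving to hover above the hole.

Converted, 0.165 m / 0.75 = 0.22, 0.14 m / 0.75 = 0.1867, -1.8 degrees / 120 = -0.015.

```bash
echo '[[[0, 0, -0.015, 0.0667, 0.0493, 0, 0.015], [0, 0, -0.015, 0.1333, 0.0987, 0, 0.015], [0, 0, -0.015, 0.192, 0.142, 0, 0.015], [0, 0, -0.015, 0.192, 0.142, 0.0667, 0.015], [0, 0, -0.015, 0.192, 0.142, 0.1333, 0.015], [0, 0, -0.015, 0.192, 0.142, 0.1867, 0.015], [0, 0, -0.015, 0.192, 0.142, 0.22, 0.015], [0, 0, -0.015, 0.192, 0.142, 0.22, 0.015], [0, 0, -0.015, 0.192, 0.142, 0.22, 0.015]]]' | python3 -m jog; python3 - <<'E'
from h import *
o=ctrl.observe(); print(o['tool_pos'],o['orientation'],o['wrist_force'])
a=snap('scene');b=snap('top')
cv2.imwrite('pics/mix2.png',np.hstack([cv2.resize(b['color'][130:190,200:260],(400,400),interpolation=cv2.INTER_CUBIC),cv2.resize(a['color'][200:260,230:290],(400,400),interpolation=cv2.INTER_CUBIC)])[...,::-1])
for n,c in(('top',b),('scene',a)):
  T=np.linalg.inv(c['world_from_camera'])
  y=np.radians(o['orientation'][2]-180); t=o['tool_pos']+np.array([.1163*np.cos(y),.1163*np.sin(y),-.025])
  for p in (t,[.618,.0857,.052]):
    q=c['mtx']@(T@np.append(p,1))[:3]; print(n,np.round(p,4),q[:2]/q[2])
E
```

```text
time_s: 7.95
tool_pos: [0.5052, 0.1098, 0.0954]
orientation: [180.0, 0.1, 167.7]
wrist_force: [-0.3, 0.5, -1.8]
width: 0.0183
finger_force: 88.8
[0.50518537 0.10983971 0.09536606] [1.79986134e+02 6.72741052e-02 1.67742148e+02] [-0.3053787   0.5378144  -1.75397691]
top [0.6188 0.0851 0.0704] [223.89864678 160.04116736]
top [0.618  0.0857 0.052 ] [223.99868545 161.05301268]
scene [0.6188 0.0851 0.0704] [256.28926121 231.40667349]
scene [0.618  0.0857 0.052 ] [256.6666449 235.8703027]
```

View pics/mix2.png

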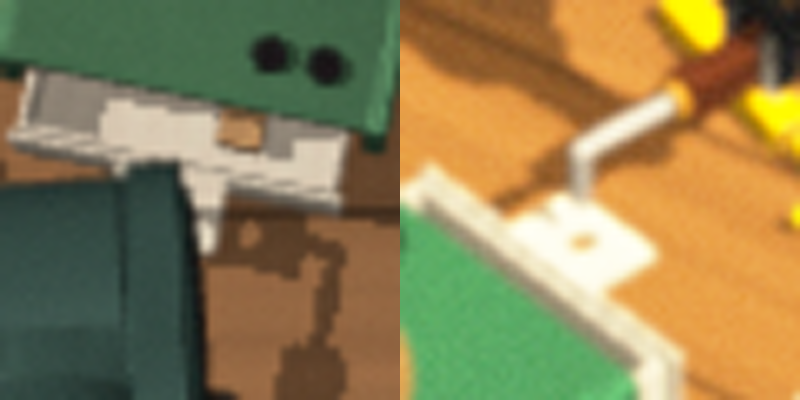

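The scene crop (right half) shows the toe hanging at (584,190), directly above the hole at (584,242). In the top view the arm hides the hole. I'll check the toe with depth points.

```bash
python3 - <<'E'
from h import *
a=load('scene');P=cloud(a)
T=a['world_from_camera']; g=a['color'].min(2)
m=(abs(P[...,0]-.619)<.02)&(abs(P[...,1]-.085)<.02)&(P[...,2]>.06)&(P[...,2]<.13)
v,u=np.nonzero(m)
for r in sorted(set(v)):
    k=v==r; print(r,u[k].min(),u[k].max(),u[k].mean(),P[r,u[k]].mean(0).round(4))
# rod pts
m=(P[...,0]>.57)&(P[...,0]<.612)&(abs(P[...,1]-.09)<.03)&(P[...,2]>.08)&(P[...,2]<.13)
q=P[m]; k=np.polyfit(q[:,0],q[:,1],1); print('rod',m.sum(),q[:,2].max(),q.mean(0),np.degrees(np.arctan(k[0])))
m2=(abs(P[...,0]-.618)<.03)&(abs(P[...,1]-.0857)<.03)&(abs(P[...,2]-.052)<.005); print('lip z scene',np.median(P[m2][:,2]))
E
```

```text
219 260 261 260.5 [0.6006 0.0884 0.1094]
220 258 261 259.5 [0.6058 0.0884 0.1088]
221 256 261 258.5 [0.614  0.0907 0.111 ]
222 255 260 257.5 [0.6153 0.0877 0.1066]
223 255 258 256.5 [0.6177 0.0856 0.1032]
224 255 258 256.5 [0.6198 0.0872 0.1015]
225 255 258 256.5 [0.6183 0.086  0.0959]
226 255 258 256.5 [0.6196 0.0869 0.0933]
227 255 258 256.5 [0.6199 0.0871 0.0896]
228 255 258 256.5 [0.6187 0.0861 0.0843]
229 256 258 257.0 [0.6188 0.0881 0.0814]
230 256 258 257.0 [0.6187 0.0879 0.0772]
rod 38 0.11267913063434687 [0.5906951  0.09347674 0.10768419] -9.889523283781127
lip z scene 0.052944237687953644
```

Toe and hole agree to within about 1 mm against a 3 mm clearance. I lower slowly and check the force partway.

Converted, 0.022 m / 0.75 = 0.0293, 0.001 m / 0.75 = 0.0013.

```bash
echo '[[[0, 0, 0, 0.0013, 0, 0.008, 0.015], [0, 0, 0, 0.0013, 0, 0.016, 0.015], [0, 0, 0, 0.0013, 0, 0.0213, 0.015], [0, 0, 0, 0.0013, 0, 0.0253, 0.015], [0, 0, 0, 0.0013, 0, 0.0293, 0.015], [0, 0, 0, 0.0013, 0, 0.0293, 0.015]]]' | python3 -m jog; echo '[[[0, 0, 0, 0, 0, 0.0027, 0.015], [0, 0, 0, 0, 0, 0.0053, 0.015], [0, 0, 0, 0, 0, 0.0053, 0.015]]]' | python3 -m jog
```

```text
time_s: 8.8
tool_pos: [0.5037, 0.1106, 0.0721]
orientation: [-180.0, -0.0, 167.8]
wrist_force: [0.2, -0.5, -1.3]
width: 0.0184
finger_force: 88.8
time_s: 9.18
tool_pos: [0.5037, 0.1107, 0.0682]
orientation: [-180.0, -0.0, 167.8]
wrist_force: [-0.5, 0.4, -1.6]
width: 0.0188
finger_force: 88.8
```

Converted, 0.015 m / 0.75 = 0.02, 0.014 m / 0.75 = 0.0187.

```bash
echo '[[[0, 0, 0, 0, 0, 0.004, 0.015], [0, 0, 0, 0, 0, 0.008, 0.015], [0, 0, 0, 0, 0, 0.012, 0.015], [0, 0, 0, 0, 0, 0.016, 0.015], [0, 0, 0, 0, 0, 0.0187, 0.015], [0, 0, 0, 0, 0, 0.02, 0.015], [0, 0, 0, 0, 0, 0.02, 0.015]]]' | python3 -m jog; python3 - <<'E'
from h import *
a=snap('scene'); P=cloud(a)
cv2.imwrite('pics/s5.png',cv2.resize(a['color'][205:260,230:300],(700,550),interpolation=cv2.INTER_CUBIC)[...,::-1])
m=(P[...,0]>.57)&(P[...,0]<.612)&(abs(P[...,1]-.09)<.03)&(P[...,2]>.06)&(P[...,2]<.08); print(m.sum(),P[m][:,2].mean(),P[m][:,2].max())
E
```

```text
time_s: 10.05
tool_pos: [0.5038, 0.1106, 0.0532]
orientation: [-180.0, -0.0, 167.8]
wrist_force: [-0.9, -0.0, -3.0]
width: 0.0184
finger_force: 88.8
36 0.06590081302914791 0.07288164472082825
```

View pics/s5.png

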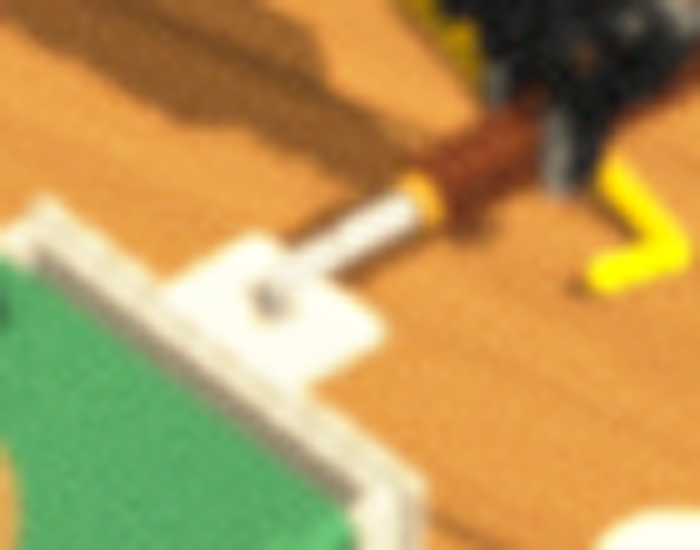

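The toe is in the hole, at (270,300), with the rod about 3–4 mm above the lip. Now pulling along +x of the tool: a short stretch first to read the sliding force.

Converted, 0.01 m / 0.75 = 0.0133, 0.008 m / 0.75 = 0.0107.

```bash
echo '[[[0, 0, 0, 0.0027, 0, 0, 0.015], [0, 0, 0, 0.0053, 0, 0, 0.015], [0, 0, 0, 0.008, 0, 0, 0.015], [0, 0, 0, 0.0107, 0, 0, 0.015], [0, 0, 0, 0.0133, 0, 0, 0.015]]]' | python3 -m jog;  echo '[[[0, 0, 0, 0.0027, 0, 0, 0.015], [0, 0, 0, 0.0053, 0, 0, 0.015], [0, 0, 0, 0.008, 0, 0, 0.015], [0, 0, 0, 0.0107, 0, 0, 0.015], [0, 0, 0, 0.0133, 0, 0, 0.015]]]' | python3 -m jog; echo '[[[0, 0, 0, 0.0027, 0, 0, 0.015], [0, 0, 0, 0.0053, 0, 0, 0.015], [0, 0, 0, 0.008, 0, 0, 0.015], [0, 0, 0, 0.0107, 0, 0, 0.015]]]' | python3 -m jog
```

```text
time_s: 10.72
tool_pos: [0.4941, 0.1128, 0.0534]
orientation: [180.0, 0.0, 167.8]
wrist_force: [3.9, -0.7, -2.2]
width: 0.0186
finger_force: 88.7
time_s: 11.35
tool_pos: [0.4841, 0.1149, 0.0533]
orientation: [180.0, 0.0, 167.8]
wrist_force: [4.4, -1.0, -2.3]
width: 0.0187
finger_force: 88.8
time_s: 11.85
tool_pos: [0.4763, 0.1166, 0.0533]
orientation: [180.0, -0.0, 167.8]
wrist_force: [4.4, -1.1, -1.2]
width: 0.0185
finger_force: 88.8
```

Sliding takes about 4.5 N, as expected. From here I feel for the stop 1 mm at a time. Each typed step goes ahead only if a force check after the previous one passes.

Converted, 0.002 m / 0.75 = 0.0027, 0.001 m / 0.75 = 0.0013.

```bash
cat > ok.py <<'E'
import sys,numpy as np
from workcell import ctrl
f=ctrl.observe()['wrist_force']; p=f@np.array([.977,-.212,0]); print('pull %.1f'%p); sys.exit(p>7.5)
E
echo '[[[0, 0, 0, 0.0013, 0, 0, 0.015], [0, 0, 0, 0.0027, 0, 0, 0.015]]]' | python3 -m jog >/dev/null; python3 ok.py && echo '[[[0, 0, 0, 0.0007, 0, 0, 0.015], [0, 0, 0, 0.0013, 0, 0, 0.015]]]' | python3 -m jog >/dev/null && python3 ok.py && echo '[[[0, 0, 0, 0.0007, 0, 0, 0.015], [0, 0, 0, 0.0013, 0, 0, 0.015]]]' | python3 -m jog >/dev/null && python3 ok.py && echo '[[[0, 0, 0, 0.0007, 0, 0, 0.015], [0, 0, 0, 0.0013, 0, 0, 0.015]]]' | python3 -m jog >/dev/null && python3 ok.py && echo '[[[0, 0, 0, 0.0007, 0, 0, 0.015], [0, 0, 0, 0.0013, 0, 0, 0.015]]]' | python3 -m jog && python3 ok.py && echo '[[[0, 0, 0, 0.0007, 0, 0, 0.015], [0, 0, 0, 0.0013, 0, 0, 0.015]]]' | python3 -m jog && python3 ok.py
```

```text
pull 3.3False
```

```bash
sed -i 's/sys.exit(p>7.5)/sys.exit(int(p>7.5))/' ok.py
echo '[[[0, 0, 0, 0.0007, 0, 0, 0.015], [0, 0, 0, 0.0013, 0, 0, 0.015]]]' | python3 -m jog >/dev/null && python3 ok.py && echo '[[[0, 0, 0, 0.0007, 0, 0, 0.015], [0, 0, 0, 0.0013, 0, 0, 0.015]]]' | python3 -m jog >/dev/null && python3 ok.py && echo '[[[0, 0, 0, 0.0007, 0, 0, 0.015], [0, 0, 0, 0.0013, 0, 0, 0.015]]]' | python3 -m jog >/dev/null && python3 ok.py && echo '[[[0, 0, 0, 0.0007, 0, 0, 0.015], [0, 0, 0, 0.0013, 0, 0, 0.015]]]' | python3 -m jog && python3 ok.py && echo '[[[0, 0, 0, 0.0007, 0, 0, 0.015], [0, 0, 0, 0.0013, 0, 0, 0.015]]]' | python3 -m jog && python3 ok.py
```

```text
pull 4.3
pull 4.1
pull 3.4
time_s: 13.1
tool_pos: [0.4706, 0.1179, 0.0533]
orientation: [-180.0, 0.0, 167.8]
wrist_force: [4.5, -1.2, -1.5]
width: 0.0185
finger_force: 88.8
pull 4.6
time_s: 13.35
tool_pos: [0.4696, 0.1181, 0.0533]
orientation: [-180.0, -0.0, 167.8]
wrist_force: [5.0, -0.9, -1.3]
width: 0.0189
finger_force: 88.8
pull 5.1
```

Converted, 0.001 m / 0.75 = 0.0013, 0.0005 m / 0.75 = 0.0007.

```bash
echo '[[[0, 0, 0, 0.0007, 0, 0, 0.015], [0, 0, 0, 0.0013, 0, 0, 0.015]]]' | python3 -m jog >/dev/null && python3 ok.py && echo '[[[0, 0, 0, 0.0007, 0, 0, 0.015], [0, 0, 0, 0.0013, 0, 0, 0.015]]]' | python3 -m jog >/dev/null && python3 ok.py && echo '[[[0, 0, 0, 0.0007, 0, 0, 0.015], [0, 0, 0, 0.0013, 0, 0, 0.015]]]' | python3 -m jog >/dev/null && python3 ok.py && echo '[[[0, 0, 0, 0.0007, 0, 0, 0.015], [0, 0, 0, 0.0013, 0, 0, 0.015]]]' | python3 -m jog >/dev/null&& python3 ok.py && echo '[[[0, 0, 0, 0.0007, 0, 0, 0.015], [0, 0, 0, 0.0013, 0, 0, 0.015]]]' | python3 -m jog >/dev/null && python3 ok.py && echo '[[[0, 0, 0, 0.0007, 0, 0, 0.015], [0, 0, 0, 0.0013, 0, 0, 0.015]]]' | python3 -m jog && python3 ok.py
```

```text
pull 3.8
pull 4.8
pull 4.3
pull 3.7
pull 3.6
time_s: 14.85
tool_pos: [0.4637, 0.1193, 0.0533]
orientation: [180.0, -0.0, 167.8]
wrist_force: [4.4, -0.2, -2.0]
width: 0.0188
finger_force: 88.8
pull 4.4
```

Converted, 0.001 m / 0.75 = 0.0013, 0.0005 m / 0.75 = 0.0007.

```bash
python3 ok.py && echo '[[[0, 0, 0, 0.0007, 0, 0, 0.015], [0, 0, 0, 0.0013, 0, 0, 0.015]]]' | python3 -m jog >/dev/null && python3 ok.py && echo '[[[0, 0, 0, 0.0007, 0, 0, 0.015], [0, 0, 0, 0.0013, 0, 0, 0.015]]]' | python3 -m jog >/dev/null && python3 ok.py && echo '[[[0, 0, 0, 0.0007, 0, 0, 0.015], [0, 0, 0, 0.0013, 0, 0, 0.015]]]' | python3 -m jog >/dev/null && python3 ok.py && echo '[[[0, 0, 0, 0.0007, 0, 0, 0.015], [0, 0, 0, 0.0013, 0, 0, 0.015]]]' | python3 -m jog >/dev/null&& python3 ok.py && echo '[[[0, 0, 0, 0.0007, 0, 0, 0.015], [0, 0, 0, 0.0013, 0, 0, 0.015]]]' | python3 -m jog >/dev/null && python3 ok.py && echo '[[[0, 0, 0, 0.0007, 0, 0, 0.015], [0, 0, 0, 0.0013, 0, 0, 0.015]]]' | python3 -m jog && python3 ok.py
```

```text
pull 4.4
pull 3.7
pull 4.0
pull 4.7
pull 3.6
pull 7.3
time_s: 16.35
tool_pos: [0.4589, 0.1205, 0.0535]
orientation: [180.0, 0.1, 167.8]
wrist_force: [10.7, -1.6, -4.1]
width: 0.0184
finger_force: 88.5
pull 10.8
```

The stop is felt: the pull rises 7.3 → 10.8 N over 1 mm. I ease up to about 15 N.

Converted, 0.0005 m / 0.75 = 0.0007.

```bash
echo '[[[0, 0, 0, 0.0007, 0, 0, 0.015], [0, 0, 0, 0.0007, 0, 0, 0.015]]]' | python3 -m jog; python3 ok.py; python3 ok.py
```

```text
time_s: 16.6
tool_pos: [0.4589, 0.1205, 0.0536]
orientation: [180.0, 0.2, 167.8]
wrist_force: [11.5, -2.2, -4.4]
width: 0.0183
finger_force: 88.4
pull 11.7
pull 11.7
```

The manual's scale: shifts go in shares of 0.75 m and turns go in shares of 120 degrees. Converting my numbers, 0.001 m / 0.75 = 0.0013, 0.0005 m / 0.75 = 0.0007.

```bash
echo '[[[0, 0, 0, 0.0007, 0, 0, 0.015], [0, 0, 0, 0.0013, 0, 0, 0.015], [0, 0, 0, 0.0013, 0, 0, 0.015]]]' | python3 -m jog; python3 ok.py
```

```text
time_s: 16.98
tool_pos: [0.4588, 0.1206, 0.0538]
orientation: [180.0, 0.2, 167.8]
wrist_force: [16.1, -4.7, -7.6]
width: 0.0184
finger_force: 88.1
pull 16.7
```

Converted, -0.0003 m / 0.75 = -0.0004.

```bash
echo '[[[0, 0, 0, -0.0004, 0, 0, 0.015], [0, 0, 0, -0.0004, 0, 0, 0.015]]]' | python3 -m jog; python3 ok.py;  echo '[[[0, 0, 0, 0, 0, 0, 0.015], [0, 0, 0, 0, 0, 0, 0.015]]]' | python3 -m jog; python3 ok.py;
```

```text
time_s: 17.23
tool_pos: [0.4588, 0.1206, 0.0537]
orientation: [180.0, 0.2, 167.8]
wrist_force: [14.9, -2.4, -6.6]
width: 0.0188
finger_force: 88.1
pull 15.1
time_s: 17.48
tool_pos: [0.4588, 0.1206, 0.0537]
orientation: [180.0, 0.2, 167.8]
wrist_force: [14.9, -3.6, -6.3]
width: 0.0184
finger_force: 88.1
pull 15.4
```

Steady at about 15 N. I hold on for another 0.75 s.

Converted, -0.004 m / 0.75 = -0.0053, -0.003 m / 0.75 = -0.004.

```bash
echo '[[[0, 0, 0, 0, 0, 0, 0.015], [0, 0, 0, 0, 0, 0, 0.015], [0, 0, 0, 0, 0, 0, 0.015], [0, 0, 0, 0, 0, 0, 0.015], [0, 0, 0, 0, 0, 0, 0.015], [0, 0, 0, 0, 0, 0, 0.015]]]' | python3 -m jog; python3 ok.py; echo '[[[0, 0, 0, -0.0013, 0, 0, 0.015], [0, 0, 0, -0.0027, 0, 0, 0.015], [0, 0, 0, -0.004, 0, 0, 0.015], [0, 0, 0, -0.0053, 0, 0, 0.015], [0, 0, 0, -0.0053, 0, 0, 0.015]]]' | python3 -m jog; python3 ok.py
```

```text
time_s: 18.23
tool_pos: [0.4588, 0.1206, 0.0537]
orientation: [180.0, 0.2, 167.8]
wrist_force: [14.5, -3.0, -6.2]
width: 0.0188
finger_force: 88.1
pull 14.8
time_s: 18.85
tool_pos: [0.4601, 0.12, 0.0531]
orientation: [-180.0, -0.1, 167.8]
wrist_force: [0.2, -0.1, -2.1]
width: 0.0187
finger_force: 88.8
pull 0.2
```

Pull held, then slackened. I centre the toe and lift it out.

Converted, -0.03 m / 0.75 = -0.04, -0.02 m / 0.75 = -0.0267.

```bash
echo '[[[0, 0, 0, -0.0013, 0, 0, 0.015], [0, 0, 0, -0.002, 0, -0.0067, 0.015], [0, 0, 0, -0.002, 0, -0.016, 0.015], [0, 0, 0, -0.002, 0, -0.0267, 0.015], [0, 0, 0, -0.002, 0, -0.04, 0.015]]]' | python3 -m jog; echo '[[[0, 0, 0, 0, 0, -0.04, 0.015], [0, 0, 0, 0, 0, -0.1067, 0.015], [0, 0, 0, 0, 0, -0.1733, 0.015], [0, 0, 0, 0, 0, -0.2, 0.015], [0, 0, 0, 0, 0, -0.2, 0.015]]]' | python3 -m jog
python3 - <<'E'
from h import *
o=ctrl.observe(); print(o['tool_pos'],o['orientation'])
a=snap('scene'); b=snap('top')
cv2.imwrite('pics/s6.png',np.hstack([cv2.resize(b['color'][110:250,180:380],(400,300),interpolation=cv2.INTER_CUBIC),cv2.resize(a['color'][150:300,150:350],(400,300),interpolation=cv2.INTER_CUBIC)])[...,::-1])
E
```

```text
time_s: 19.48
tool_pos: [0.4621, 0.1197, 0.084]
orientation: [180.0, 0.0, 167.8]
wrist_force: [-0.1, 0.6, -1.8]
width: 0.0187
finger_force: 88.8
time_s: 20.1
tool_pos: [0.4627, 0.1198, 0.2347]
orientation: [179.9, 0.2, 167.8]
wrist_force: [-0.2, -0.2, -2.5]
width: 0.0182
finger_force: 88.8
[0.46265386 0.11978796 0.23473983] [1.79949881e+02 1.58938634e-01 1.67787648e+02]
```

View pics/s6.png

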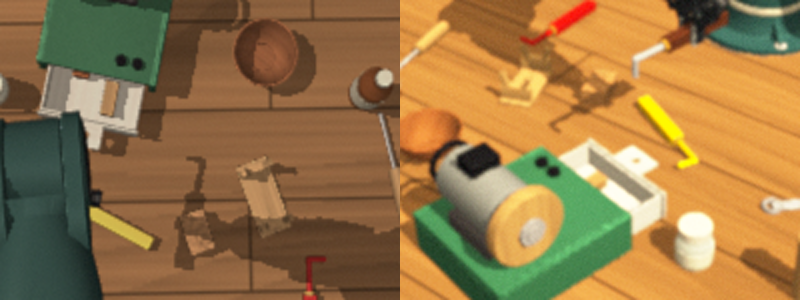

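The tray stands well out with the hook free at (650,60). The neighbours (jar, block, yellow decoy, bowl) are where they were. Back to above the rest, then a check with the wrist camera.

Converted, -0.3363 m / 0.75 = -0.4484, -0.0892 m / 0.75 = -0.1189, -32.2 degrees / 120 = -0.2683.

```bash
echo '[[[0, 0, -0.05, -0.02, -0.0747, 0, 0.015], [0, 0, -0.1, -0.04, -0.1493, 0, 0.015], [0, 0, -0.15, -0.06, -0.224, 0, 0.015], [0, 0, -0.2, -0.08, -0.2987, 0, 0.015], [0, 0, -0.25, -0.1, -0.3733, 0, 0.015], [0, 0, -0.2683, -0.1189, -0.4484, 0, 0.015], [0, 0, -0.2683, -0.1189, -0.4484, 0, 0.015], [0, 0, -0.2683, -0.1189, -0.4484, 0.0667, 0.015], [0, 0, -0.2683, -0.1189, -0.4484, 0.1333, 0.015], [0, 0, -0.2683, -0.1189, -0.4484, 0.1333, 0.015]]]' | python3 -m jog
python3 - <<'E'
from h import *
o=ctrl.observe(); print(o['tool_pos'],o['orientation'])
a=snap('scene'); P=cloud(a); t=o['tool_pos']; y=np.radians(o['orientation'][2]+180); x=np.array([np.cos(y),np.sin(y)]); n=np.array([-x[1],x[0]])
q=P.reshape(-1,3); s=(q[:,:2]-t[:2])@x; l=(q[:,:2]-t[:2])@n
m=(s>.06)&(s<.11)&(abs(l)<.02)&(q[:,2]>t[2]-.02)&(q[:,2]<t[2]+.03); r=np.median(q[m],0); k=np.polyfit(s[m],q[m][:,2],1)
print('rod',m.sum(),'z-tcp',(q[m][:,2].mean()-t[2]).round(4),'slope deg',np.degrees(np.arctan(k[0])), 'lat',np.polyfit(s[m],l[m],1))
cv2.imwrite('pics/s7.png',cv2.resize(a['color'][150:240,170:290],(800,600),interpolation=cv2.INTER_CUBIC)[...,::-1])
E
```

```text
time_s: 21.45
tool_pos: [0.4759, -0.2257, 0.1303]
orientation: [179.7, -0.2, -160.0]
wrist_force: [0.0, -0.1, -1.3]
width: 0.0182
finger_force: 88.9
[ 0.4758552  -0.22571237  0.13025432] [ 179.65246695   -0.24270692 -159.99567773]
rod 33 z-tcp 0.0129 slope deg -2.7630737989247987 lat [-0.01533221  0.004162  ]
```

View pics/s7.png

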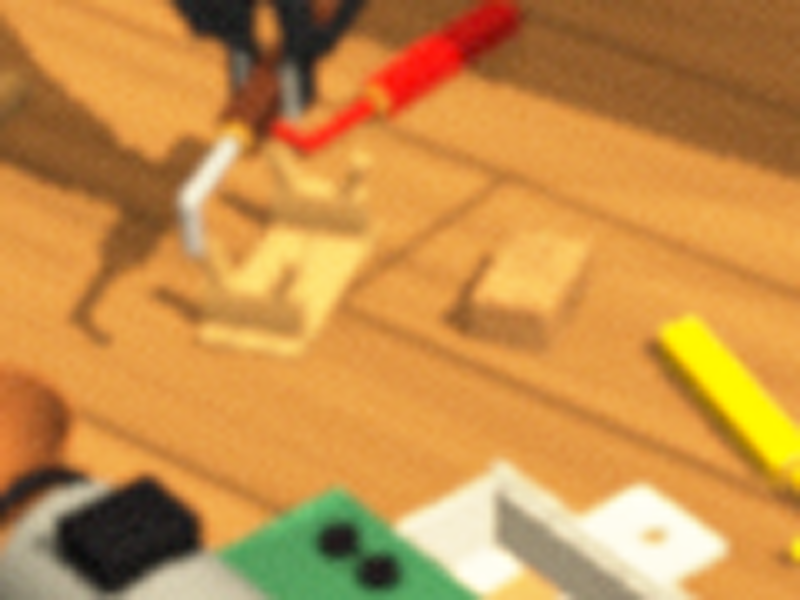

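Hook held level above the empty rest, toe down at (190,245). I let it settle and re-read the pose before lowering.

```bash
echo '[[[0, 0, 0, 0, 0, 0, 0.015], [0, 0, 0, 0, 0, 0, 0.015]]]' | python3 -m jog; echo '[[[0, 0, 0, 0, 0, 0, 0.015]]]' | python3 -m jog
```

```text
time_s: 21.75
tool_pos: [0.4789, -0.2282, 0.1349]
orientation: [-179.9, 0.1, -160.0]
wrist_force: [0.1, -0.9, -2.4]
width: 0.0185
finger_force: 88.9
time_s: 21.88
tool_pos: [0.4785, -0.2281, 0.1342]
orientation: [-179.9, 0.0, -160.0]
wrist_force: [-0.0, 0.3, -1.2]
width: 0.0182
finger_force: 88.9
```

Converted, 0.088 m / 0.75 = 0.1173, 0.083 m / 0.75 = 0.1107.

```bash
echo '[[[0, 0, 0, 0, 0, 0.04, 0.015], [0, 0, 0, 0, 0, 0.0667, 0.015], [0, 0, 0, 0, 0, 0.0867, 0.015], [0, 0, 0, 0, 0, 0.1, 0.015], [0, 0, 0, 0, 0, 0.1107, 0.015], [0, 0, 0, 0, 0, 0.1173, 0.015], [0, 0, 0, 0, 0, 0.1173, 0.015], [0, 0, 0, 0, 0, 0.1173, 0.015]]]' | python3 -m jog; echo '[[[0, 0, 0, 0, 0, 0.0013, 0.015], [0, 0, 0, 0, 0, 0.0027, 0.015], [0, 0, 0, 0, 0, 0.004, 0.015], [0, 0, 0, 0, 0, 0.004, 0.015]]]' | python3 -m jog
```

```text
time_s: 22.88
tool_pos: [0.4783, -0.228, 0.0456]
orientation: [-180.0, 0.0, -160.0]
wrist_force: [-0.6, 0.8, -1.5]
width: 0.0187
finger_force: 89.1
time_s: 23.38
tool_pos: [0.478, -0.2279, 0.0422]
orientation: [180.0, -0.0, -160.0]
wrist_force: [0.6, -0.3, -1.8]
width: 0.0187
finger_force: 89.1
```

Converted, 0.001 m / 0.75 = 0.0013, 0.0005 m / 0.75 = 0.0007.

```bash
echo '[[[0, 0, 0, 0, 0, 0.0007, 0.015], [0, 0, 0, 0, 0, 0.0013, 0.015], [0, 0, 0, 0, 0, 0.0013, 0.015]]]' | python3 -m jog; echo '[[[0, 0, 0, 0, 0, 0.0007, 0.015], [0, 0, 0, 0, 0, 0.0013, 0.015], [0, 0, 0, 0, 0, 0.0013, 0.015]]]' | python3 -m jog
```

```text
time_s: 23.75
tool_pos: [0.478, -0.2278, 0.0412]
orientation: [180.0, -0.0, -160.0]
wrist_force: [-0.2, 0.5, -1.4]
width: 0.0189
finger_force: 89.1
time_s: 24.12
tool_pos: [0.4781, -0.2278, 0.0402]
orientation: [180.0, -0.0, -160.0]
wrist_force: [-0.0, 0.2, -2.1]
width: 0.0186
finger_force: 89.1
```

Converted, 0.001 m / 0.75 = 0.0013, 0.0005 m / 0.75 = 0.0007.

```bash
echo '[[[0, 0, 0, 0, 0, 0.0007, 0.015], [0, 0, 0, 0, 0, 0.0013, 0.015], [0, 0, 0, 0, 0, 0.0013, 0.015]]]' | python3 -m jog
```

```text
time_s: 24.5
tool_pos: [0.4782, -0.2279, 0.04]
orientation: [-180.0, 0.0, -160.0]
wrist_force: [-3.8, 1.8, 11.3]
width: 0.0186
finger_force: 91.3
```

It is seated at the same height and force as when it was gripped. I release and back away upward.

Converted, -0.0007 m / 0.75 = -0.0009.

```bash
echo '[[[0, 0, 0, 0, 0, -0.0009, 0.015], [0, 0, 0, 0, 0, -0.0009, 0.015], [0, 0, 0, 0, 0, -0.0009, 0.03], [0, 0, 0, 0, 0, -0.0009, 0.05], [0, 0, 0, 0, 0, -0.0009, 0.085], [0, 0, 0, 0, 0, -0.0009, 0.085], [0, 0, 0, 0, 0, -0.0009, 0.085], [0, 0, 0, 0, 0, -0.0009, 0.085]]]' | python3 -m jog; echo '[[[0, 0, 0, 0, 0, -0.0267, 0.085], [0, 0, 0, 0, 0, -0.08, 0.085], [0, 0, 0, 0, 0, -0.1467, 0.085], [0, 0, 0, 0.0067, 0, -0.2133, 0.085], [0, 0, 0, 0.012, 0, -0.2667, 0.085], [0, 0, 0, 0.012, 0, -0.2667, 0.085], [0, 0, 0, 0.012, 0, -0.2667, 0.085]]]' | python3 -m jog
python3 - <<'E'
from m import *
w=snap('wrist'); hookmeas(w); a=snap('scene')
print(tuple(ctrl.observe()[k] for k in('tool_pos','wrist_force')))
cv2.imwrite('pics/s8.png',np.hstack([cv2.resize(w['color'],(400,300)),cv2.resize(a['color'][150:300,150:350],(400,300),interpolation=cv2.INTER_CUBIC)])[...,::-1])
E
```

```text
time_s: 25.5
tool_pos: [0.4781, -0.2279, 0.04]
orientation: [-180.0, 0.0, -160.0]
wrist_force: [0.3, -0.4, -0.9]
width: 0.0847
finger_force: 0.0
time_s: 26.38
tool_pos: [0.4694, -0.2308, 0.2393]
orientation: [180.0, -0.0, -160.0]
wrist_force: [-0.3, 0.1, 0.0]
width: 0.0849
finger_force: 0.0
handle 2743 px (254, 174) zmed 0.0601 z95 0.0615
  center [ 0.4694 -0.231   0.06  ] sides [0.0188 0.1306] yaw 19.45
rod 413 px (254, 269) zmed 0.0525 z95 0.054
  center [ 0.5629 -0.1976  0.053 ] sides [0.0082 0.0532] yaw 19.72
(array([ 0.46928282, -0.23063228,  0.23886022]), array([-0.06335193, -0.2227689 , -0.51778143]))
```

View pics/s8.png

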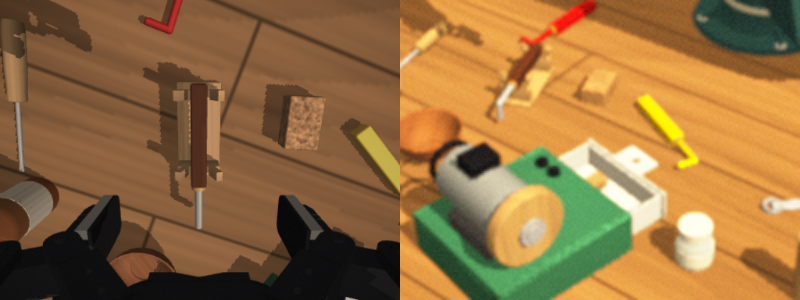

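The hook lies in both notches at its original pose: handle top 0.060, yaw about 19.6°, centre within 1 mm, toe down at (500,110). The tray is out and the other things have not moved. Handing in.

```bash
python3 -c "
from workcell import workorder
print(workorder.hand_in())"
```

```text
the job is handed in; nothing more can be done
None
```

I drew the tray out to its stop, held a pull of about 15 N there for over half a second (highest reading about 18 N), unhooked, laid the hook back in both notches of its rest, and handed the job in at about 26 s.

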